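# Strip the last dressed valve of a cylinder head

### The arm

A 7-joint arm with a two-finger parallel gripper is mounted at the origin on the work surface. World frame = base frame: x ahead of the robot, y to its left, z up, the work surface at z = 0. Lengths are in m, angles in rad, forces in N, time in s.
With the tool pointing down it reaches from about 0.4 to 0.85 m from the base axis. Payload 10.4 kg.
Tool frame: the origin (TCP) lies at the very end of the fingers, on their centre line; the grasp point (between the pads) lies 19 mm behind it (r.grasp_offset is the distance from the TCP to the grasp point, in m); z points along the fingers, y is the line along which they close (so a half turn about z gives the same grasp; the last joint's range is limited). The gripper opens to 87 mm and grips with 3 to 60 N. Pads are 19 mm wide; open, the fingers measure 117 mm over their backs; the gripper's body (75 mm by 190 mm) begins 51 mm behind the grasp point.
Start: joints at [1.12, 0.332, -0.065, 1.46, 0.022, 1.35, -0.088], TCP at [0.259, -0.569, 0.223] pointing down, gripper open.
Joint ranges: [-2.6, 2.6], [-0.5, 2.12], [-1.47, 1.34], [0.16, 2.42], [-1.27, 4.41], [0.06, 2.06], [-2.6, 2.6]. Speed limits (rad/s): [2.22, 2.22, 2.79, 2.79, 3.14, 3.14, 3.14].

### API

Orientations are given as a unit quaternion [w, x, y, z].
In Python, from workcell import status, vision, order, r gives the robot as it stands.
- The arm moves only by the tool play_rows, never from a script. Its arguments are lists of equal length, an entry for each row: "translation": the shift along the world's x, y, z in units of 0.15 m (1.0 is 0.15 m), a list of three; "turn": the turn, a rotation vector about the world's x, y, z in units of 2 pi rad (1.0 is 2 pi rad), a list of three; "hand": the opening, from 0 (shut) to 1 (fully open). In form: {"translation": [[tx, ty, tz], ...], "turn": [[rx, ry, rz], ...], "hand": [hand, ...]}. A call has 1 to 10 rows; each row shifts and turns the commanded pose from where the row before left it; what a row does not reach is not made up. A row lasts 1/10 s, in which the tool goes at most 50 mm and 8.59 degrees, less where a joint would pass 70% of its speed; a pose out of reach is approached as far as the arm can. A call with a number of a shift or a turn outside -1 to 1 is refused whole. A call with a gripper value outside its range is refused whole. The fingers move at their own pace and stop on an object; "newtons" is the grip in N (left out, the last holds). Time passes only in rows, so rows that do not move let the fingers close. It gives the time, the measured TCP pose, the force, the opening and the grip force at its end, in the units of the state.
- status.observe(): the state, without advancing time (a new reading comes with each control period).
- vision.capture(name): name is "scene" or "side" or "wrist"; returns a dict with "frame" (420x560x3 uint8, red, green, blue), "intrinsics" (3x3 intrinsics, pixels), "k1" (the pictures are not rectified: a ray, as slopes to the right and down, at radius r is drawn at 1 + k1 r^2 times it, then the intrinsics apply), "R" (3x3) and "t" (3): a world point X has camera coordinates R X + t. Camera axes: x right, y down, z forward; pixel columns grow to the right and rows downward; lengths in m; the calibration is good to about 2 mm. A picture is of the moment at which its call begins. There is no depth.
- order.job_done(): hands the job in; it is judged then, once.
The state is a dict: "clock": time; "joint_positions": joint angles; "joint_velocities": joint speeds; "joint_torque": joint torques, N m; "ee_pos": TCP position; "ee_rot": TCP orientation; "contact_force": force on the tool from outside, world axes, zero at the start; "moment": the same for the moment, N m; "opening": finger opening in m; "gripper_force": force on a finger pad.
Only numpy, scipy, OpenCV 4.12 (cv2) and the standard library are available. Lean on these libraries where they do the work, as an engineer would, in place of code of your own. Each camera call takes 0.05 s, during which the arm holds its last target. There are 200 camera calls.

### The job

One valve on the cylinder head is still dressed: lift the bucket tappet (the loose steel cap) straight up off its spring and set it, mouth down as it is, flat in the holder pocket that has the paper tag in it. Then lift the bared spring off its valve stem and stand it upright on the middle of the other paper tag, on the low plywood rack, so that it completes the straight row of springs. Set both down and let go, do not drop them, and leave all the other parts where they are.

Things in the scene. Friction and masses are not known exactly. Their poses are not given: they have to be found in the camera images.
- head: aluminium cylinder head, a fixed block 130 (x) x 220 (y) x 70 mm high, flat deck on top. Origin: centre of its underside. Its three valve places lie on the deck along its y axis at y = -60, 0 and +60 mm, x = 0
- tappet: the bucket tappet to move: plain steel cap, 36 mm diameter, 28 mm high, closed crown (4 mm thick) on top, open mouth (30 mm bore) downward. Origin: centre of the mouth plane (underside), z up through the crown. It sits loosely over the spring, crown resting on the spring's top, its mouth 20 mm above the deck, covering the spring's upper 24 mm (2 mm play all round)
- spring: the valve spring to move: steel coil spring with retainer disc, 26 mm diameter, 44 mm high (treat as rigid), standing on the deck under the tappet. Origin: centre of its underside, z up along its axis
- valve: the fixed valve inside the spring: guide boss 12 mm diameter and 12 mm high, stem 6 mm diameter up to 36 mm above the deck. Origin: on the deck, on the stem's axis. At one of the head's three valve places
- holder: fixed grey plastic holder, 52 (x) x 148 (y) x 13 mm high, with three square pockets 44 mm wide in a row along its y axis at y = -48, 0 and +48 mm; floor 4 mm thick, walls 4 mm thick, top of the walls 13 mm above the table. Origin: centre of its underside
- tag_tappet: white paper tag, 34 mm square, under 1 mm thick, lying in the one empty pocket. Origin: centre of that pocket's floor, axes parallel to the holder's
- rack: fixed low plywood rack, 70 (x) x 180 (y) mm, top 20 mm above the table, with three places in a row along its y axis at y = -50, 0 and +50 mm, x = 0. Origin: centre of its underside
- tag_spring: white paper tag, 34 mm square, under 1 mm thick, on the one empty place of the row. Origin: on the rack's top at the middle of that place, axes parallel to the rack's
- tappet_a: another tappet, same size, already in a pocket of the holder; leave it. Origin: centre of its underside
- tappet_b: another tappet, same size, already in a pocket of the holder; leave it. Origin: centre of its underside
- spring_a: another spring, same size, already standing in the row on the rack; leave it. Origin: centre of its underside
- spring_b: another spring, same size, already standing in the row on the rack; leave it. Origin: centre of its underside
- plug_a: low black plastic mushroom plug, 32 mm diameter, 16 mm high, standing on the head at another valve place; leave it. Origin: centre of its underside
- plug_b: low black plastic mushroom plug, 32 mm diameter, 16 mm high, standing on the head at another valve place; leave it. Origin: centre of its underside
- spray_can: spray can, 52 mm diameter, 170 mm high, standing; leave it. Origin: centre of its underside
- wrench: steel wrench, 170 mm long, lying flat on the table; leave it. Origin: underside, about mid-length, handle towards its -x
Things that resemble listed ones, but are neither listed nor needed, are in the scene too. What is shaped like the tappet but yellow is not meant.

How it is judged:
By the outcome, as a careful person would: the job done as asked, in the order asked, and still so for the second after the job is handed in, with the robot touching nothing.
It also fails if it takes over 58 s, if anything falls off the work surface, if the arm or the gripper's body presses on something with over 40 N, if the wrist force passes 120 N, or if a joint passes its speed limit or range.

## Working session

There is one attempt and no reset: what is moved stays moved. The work goes in short steps, Python scripts to look and compute and a tool call to move; the robot and the scene stay as the last step left them, time stands still between calls to the robot, and variables do not carry over. Pictures are saved under pics/ and viewed, at most 10 in all, crops included, and the job is handed in when it is done.

Besides the shell and the picture viewer there is one more tool, called after ">>>" by a JSON object that holds its "fn" and its "kwargs", one argument or row to a line. play_rows: Moves the arm, as the interface text tells. Shifts and turns lie within -1 to 1; 1 stands for 0.15 m of shift or 2 pi rad of turn. Its arguments: {"type":"object","properties":{"translation":{"type":"array"},"turn":{"type":"array"},"hand":{"type":"array"},"newtons":{"type":"number"}},"required":["translation","turn","hand"]}

```bash
mkdir -p pics; cat > h.py <<'E'
import numpy as np, cv2, pickle
from workcell import status, vision, order, r
def cap(n,tag):
    c=vision.capture(n); cv2.imwrite(f'pics/{tag}.png',c['frame'][:,:,::-1]); pickle.dump(c,open(f'pics/{tag}.pkl','wb')); return c
def load(tag): return pickle.load(open(f'pics/{tag}.pkl','rb'))
def proj(c,X):
    X=np.atleast_2d(X); q=X@np.array(c['R']).T+c['t']; s=q[:,:2]/q[:,2:]
    s=s*(1+c['k1']*(s**2).sum(1,keepdims=True)); K=np.array(c['intrinsics'])
    return s@K[:2,:2].T+K[:2,2]
def ray(c,uv):
    K=np.array(c['intrinsics']); d=np.linalg.inv(K[:2,:2])@(np.array(uv,float)-K[:2,2]); s=d.copy()
    for _ in range(50): s=d/(1+c['k1']*(s@s))
    R=np.array(c['R']); o=-R.T@np.array(c['t']); return o,R.T@np.array([*s,1])
def onz(c,uv,z):
    o,d=ray(c,uv); return o+d*(z-o[2])/d[2]
E
python3 - <<'E'
from h import *
a=cap('scene','scene0');b=cap('side','side0');cap('wrist','wrist0')
for c in(a,b):print(-np.array(c['R']).T@c['t'],np.array(c['R'])[2],c['intrinsics'],c['k1'])
print(status.observe())
E
```

```text
[1.19016599 0.59927003 0.89303048] [-0.55092757 -0.47614024 -0.68539717] [[419.78302198   0.         277.85277422]
 [  0.         419.78302198 215.11068751]
 [  0.           0.           1.        ]] -0.017133699673898654
[ 0.42329533 -0.78179695  0.66081937] [ 0.1180682   0.80643263 -0.57941894] [[493.80213675   0.         281.73636123]
 [  0.         493.80213675 214.90133529]
 [  0.           0.           1.        ]] -0.07851189621342007
{'clock': 0.15, 'joint_positions': array([ 1.12038   ,  0.33271447, -0.06471253,  1.4607204 ,  0.02163164,
        1.34988906, -0.08853053]), 'joint_velocities': array([ 2.41656324e-03,  5.47086532e-04,  1.21537934e-03, -1.90822533e-03,
        1.09775867e-03, -2.22698376e-05, -9.44625480e-04]), 'joint_torque': array([ 1.26120412e-03, -6.23630476e+01,  2.49652035e-02, -3.90145075e+01,
       -6.13464369e-02,  3.72213917e-02,  1.60725804e-04]), 'ee_pos': array([ 0.25918587, -0.5684204 ,  0.22195775]), 'ee_rot': array([-4.97058081e-04,  9.77208134e-01,  2.12282817e-01, -1.43775351e-04]), 'contact_force': array([-0.17700803, -0.17318872,  0.00307668]), 'moment': array([-0.00689445, -0.0886207 ,  0.01346918]), 'gripper_force': 0.0, 'opening': 0.0870090281517866}
```

View pics/scene0.png

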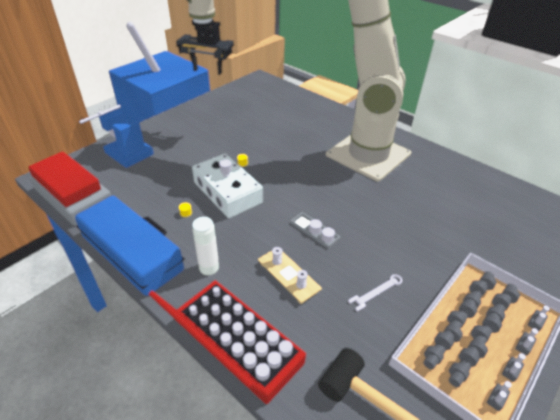

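View pics/side0.png

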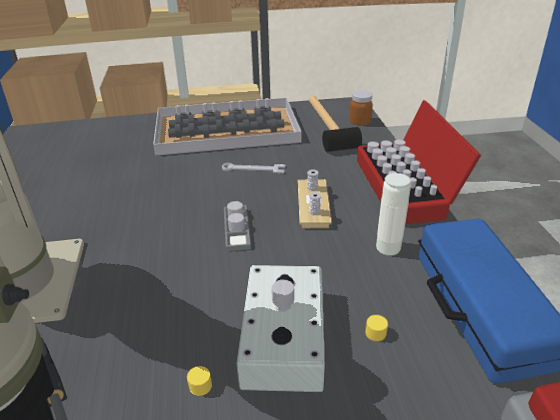

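The side view shows the dressed valve at (283,290) between two black plugs at (283,335) and (285,280). The holder is at (236,225) with its tag in the near pocket, and the rack is at (313,203). I'll enlarge these regions to pick points.

```bash
python3 - <<'E'
from h import *
def crop(n,x,y,w,h,s):
    c=load(n)['frame'][y:y+h,x:x+w,::-1]; c=cv2.resize(c,None,fx=s,fy=s,interpolation=cv2.INTER_CUBIC)
    for i in range(0,w,10): cv2.line(c,(i*s,0),(i*s,8 if i%50 else 16),(0,0,255),1); 
    for i in range(0,h,10): cv2.line(c,(0,i*s),(8,i*s),(0,0,255),1)
    return c
a=np.hstack([crop('side0',230,255,100,140,4),crop('scene0',180,140,100,140,4)])
b=np.hstack([crop('side0',210,160,130,100,3),crop('scene0',250,200,130,110,3)[:300]])
b2=np.hstack([crop('side0',215,165,125,90,6)]);
b3=crop('scene0',250,205,100,100,6)
cv2.imwrite('pics/m1.png',a);cv2.imwrite('pics/m2.png',b2);cv2.imwrite('pics/m3.png',b3)
E
```

```text
(no output)
```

View pics/m1.png

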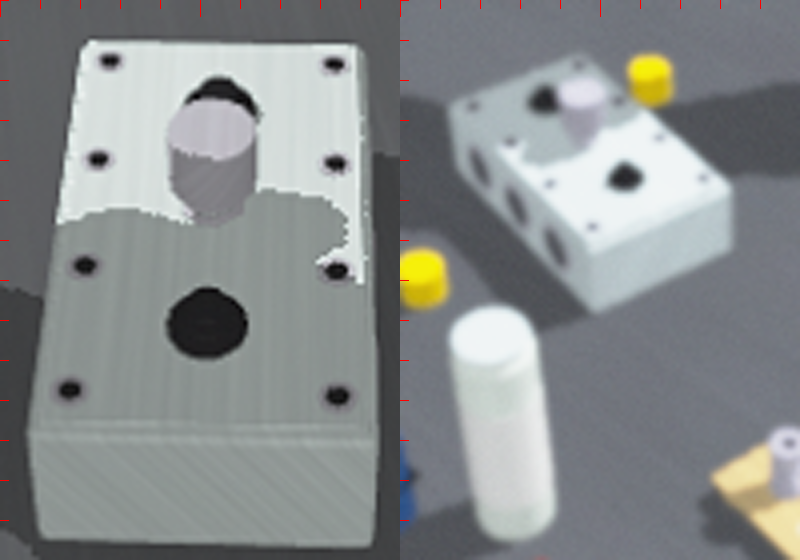

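View pics/m2.png

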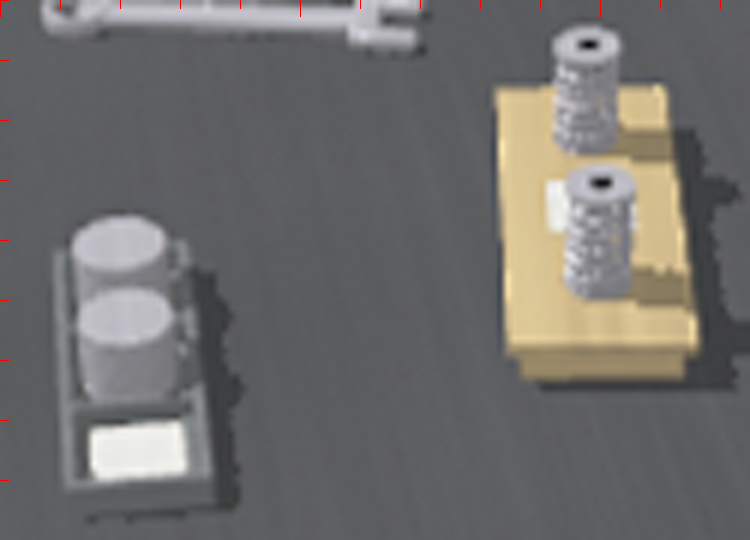

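View pics/m3.png

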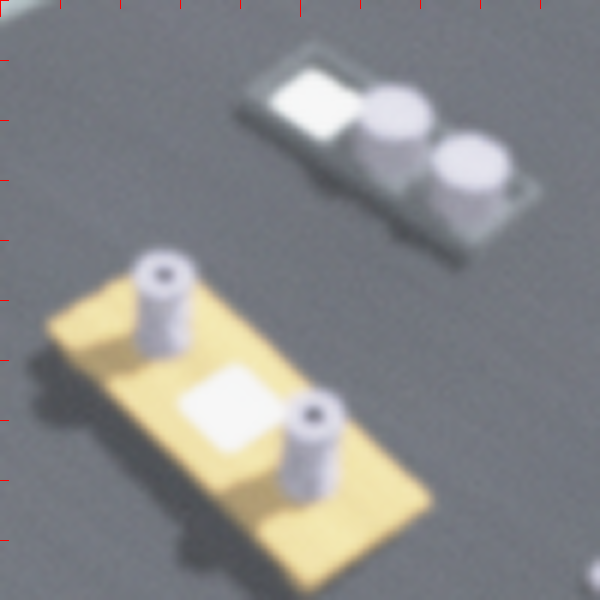

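The tappet crown is at side (283,287) and scene about (225,163). The tappet tag is in the near end pocket, and the spring tag is between the two springs on the rack. Next I fit the poses.

```bash
cat >> h.py <<'E'
from scipy.optimize import least_squares
S=lambda p:np.array(p)/6+(215,165); C=lambda p:np.array(p)/6+(250,205)
A=lambda p:np.array(p)/4+(230,255); B=lambda p:np.array(p)/4+(80,140)
E
python3 - <<'E'
from h import *
s=load('side0');c=load('scene0')
def fit(name,pts,x0):
    f=lambda p:np.concatenate([(proj(cam,[p[0]+np.cos(p[2])*q[0]-np.sin(p[2])*q[1],p[1]+np.sin(p[2])*q[0]+np.cos(p[2])*q[1],q[2]])[0]-uv) for cam,uv,q in pts])
    o=least_squares(f,x0,loss='soft_l1'); print(name,o.x.round(4),np.abs(f(o.x)).reshape(-1,2).round(1).tolist()); return o.x
X,Y=.065,.11
H=[(s,A((82,42)),(-X,Y,.07)),(s,A((357,44)),(X,Y,.07)),(s,A((377,436)),(X,-Y,.07)),(s,A((29,434)),(-X,-Y,.07)),(s,A((42,540)),(-X,-Y,0)),(s,A((372,547)),(X,-Y,0)),
(s,A((207,321)),(0,-.06,.086)),
(c,B((450,105)),(X,-Y,.07)),(c,B((580,52)),(-X,-Y,.07)),(c,B((730,188)),(-X,Y,.07)),(c,B((597,250)),(X,Y,.07)),(c,B((598,312)),(X,Y,0)),(c,B((732,250)),(-X,Y,0)),(c,B((626,175)),(0,.06,.086))]
g=onz(s,A((210,200)),.07)
h=fit('head',H,[g[0],g[1],0])
def tri(ps):
    M=np.zeros((3,3));v=np.zeros(3)
    for cam,uv in ps:
        o,d=ray(cam,uv);d/=np.linalg.norm(d);P=np.eye(3)-np.outer(d,d);M+=P;v+=P@o
    return np.linalg.solve(M,v)
print('valve0',h[:2])
print('tap side',onz(s,A((211,128)),.118),'scene',onz(c,B((580,95)),.118),'tri',tri([(s,A((211,128))),(c,B((580,95)))]))
t=.017; w,l=.026,.074
for sg in (-.048,):
  T=[(s,S((90,430)),(-t,sg+t,.0045)),(s,S((185,422)),(t,sg+t,.0045)),(s,S((190,472)),(t,sg-t,.0045)),(s,S((92,482)),(-t,sg-t,.0045)),
   (s,S((54,252)),(-w,l,.013)),(s,S((66,488)),(-w,-l,.013)),(s,S((212,480)),(w,-l,.013)),
   (c,C((270,103)),(t,sg-t,.0045)),(c,C((315,68)),(-t,sg-t,.0045)),(c,C((367,103)),(-t,sg+t,.0045)),(c,C((322,142)),(t,sg+t,.0045)),
   (c,C((245,95)),(w,-l,.013)),(c,C((313,43)),(-w,-l,.013)),(c,C((540,188)),(-w,l,.013))]
  g=onz(s,S((126,350)),.01); q=fit('holder',T,[g[0],g[1],0])
  print('tagT',q[0]-np.sin(q[2])*sg,q[1]+np.cos(q[2])*sg)
w,l=.035,.09
g=onz(s,S((600,230)),.02)
K=[(s,S((495,88)),(-w,l,.02)),(s,S((667,88)),(w,l,.02)),(s,S((697,348)),(w,-l,.02)),(s,S((507,346)),(-w,-l,.02)),
(c,C((45,325)),(w,-l,.02)),(c,C((432,500)),(-w,l,.02)),(c,C((308,590)),(w,l,.02)),
(c,C((178,407)),(t,-t,.02)),(c,C((237,365)),(-t,-t,.02)),(c,C((288,410)),(-t,t,.02)),(c,C((232,453)),(t,t,.02)),
(s,S((588,45)),(0,.05,.064)),(s,S((601,182)),(0,-.05,.064)),(c,C((163,275)),(0,-.05,.064)),(c,C((314,414)),(0,.05,.064))]
fit('rack',K,[g[0],g[1],0])
print('can top',onz(c,(B((491,330))),.17),onz(s,(396,182),.17))
E
```

```text
head [ 0.5036 -0.2191 -0.1816] [[2.4, 2.0], [0.4, 2.2], [0.9, 0.9], [1.0, 1.2], [0.9, 0.7], [0.5, 0.1], [0.5, 5.9], [2.3, 1.1], [0.9, 1.4], [0.2, 2.3], [2.5, 1.3], [1.3, 0.3], [0.6, 0.8], [0.9, 3.5]]
valve0 [ 0.50364007 -0.2191076 ]
tap side [ 0.50480032 -0.22026815  0.118     ] scene [ 0.50704881 -0.21247046  0.118     ] tri [ 0.50476634 -0.21617038  0.11453232]
holder [ 0.451   0.1054 -0.0325] [[0.5, 1.0], [0.7, 1.0], [0.6, 0.3], [0.2, 0.1], [0.4, 1.2], [0.3, 1.0], [0.1, 1.9], [0.8, 0.2], [0.8, 0.6], [1.1, 0.3], [1.0, 0.6], [0.7, 0.4], [0.6, 0.0], [0.4, 0.3]]
tagT 0.4494627000513512 0.05746745511680105
rack [ 0.6363  0.1628 -0.1555] [[0.5, 0.9], [1.2, 1.3], [0.2, 2.2], [0.3, 1.4], [0.3, 0.2], [0.7, 0.1], [0.5, 1.0], [0.4, 0.5], [0.5, 0.4], [0.7, 0.7], [1.2, 0.1], [0.9, 1.1], [0.7, 1.0], [0.5, 0.1], [0.6, 0.4]]
can top [ 0.75500332 -0.01974035  0.17      ] [ 0.75248028 -0.03147274  0.17      ]
```

>>> {"fn": "play_rows", "kwargs": {
  "translation": [
    [0.164, 0.234, 0.012],
    [0.164, 0.234, 0.012],
    [0.164, 0.234, 0.012],
    [0.164, 0.234, 0.012],
    [0.164, 0.234, 0.012],
    [0.164, 0.234, 0.012],
    [0.164, 0.234, 0.012],
    [0.164, 0.234, 0.012],
    [0.164, 0.234, 0.012],
    [0.164, 0.234, 0.012]
  ],
  "turn": [
    [0, 0, 0.0153],
    [0, 0, 0.0153],
    [0, 0, 0.0153],
    [0, 0, 0.0153],
    [0, 0, 0.0153],
    [0, 0, 0.0153],
    [0, 0, 0.0153],
    [0, 0, 0.0153],
    [0, 0, 0.0153],
    [0, 0, 0.0153]
  ],
  "hand": [1, 1, 1, 1, 1, 1, 1, 1, 1, 1]
}}

```text
clock: 1.15
ee_pos: [0.5059, -0.2162, 0.2406]
ee_rot: [0.0, 0.767, 0.642, -0.0]
contact_force: [0.9, -0.6, 0.4]
opening: 0.087
gripper_force: 0.0
```

>>> {"fn": "play_rows", "kwargs": {
  "translation": [
    [0, 0, 0],
    [0, 0, 0],
    [0, 0, 0]
  ],
  "turn": [
    [0, 0, 0],
    [0, 0, 0],
    [0, 0, 0]
  ],
  "hand": [1, 1, 1]
}}

```text
clock: 1.45
ee_pos: [0.5046, -0.2189, 0.2403]
ee_rot: [-0.0, 0.769, 0.639, -0.0]
contact_force: [0.4, -1.1, -0.3]
opening: 0.0868
gripper_force: 0.0
```

```bash
cat >> h.py <<'E'
def st():
    o=status.observe(); w,x,y,z=o['ee_rot']; print(round(o['clock'],2),'pos',o['ee_pos'].round(4),'closing',round((2*np.arctan2(y,x)+np.pi/2+np.pi/2)%np.pi-np.pi/2,4),'tilt',np.round([w,z],4),'F',o['contact_force'].round(1),'open',round(o['opening'],4),o['joint_positions'].round(2)); return o
E
python3 - <<'E'
from h import *
st();c=cap('wrist','wrist1');print(-np.array(c['R']).T@c['t'],np.array(c['R']).round(2))
E
```

```text
1.45 pos [ 0.5046 -0.2189  0.2403] closing -0.184 tilt [-0.0001 -0.0004] F [ 0.4 -1.1 -0.3] open 0.0868 [ 0.72  0.19 -0.44  1.62  0.08  1.36  0.08]
[ 0.51932285 -0.14087106  0.4028872 ] [[ 0.98 -0.18 -0.  ]
 [-0.17 -0.94  0.29]
 [-0.05 -0.28 -0.96]]
```

View pics/wrist1.png

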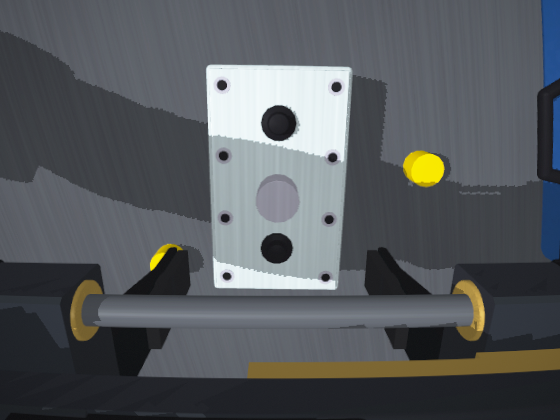

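The wrist view shows the tappet crown at (277.5,198), plugs at (279,123) and (277,248), and deck corners at (208,66), (351,68), (338,289) and (215,286).

```bash
python3 - <<'E'
from h import *
c=load('wrist1');s=load('side0')
print('tap',onz(c,(277.5,198),.118))
for uv in [(279,123),(277,248)]: print('plug',onz(c,uv,.086))
P=[onz(c,uv,.07) for uv in [(208,66),(351,68),(338,289),(215,286)]]
print(np.array(P).round(4),np.mean(P,0),[np.linalg.norm(P[i]-P[i-1]).round(3) for i in range(4)])
# ellipse of crown in side: edges, to refine
for z in(.11,.118):print(proj(s,onz(c,(277.5,198),z)))
E
```

```text
tap [ 0.50526657 -0.21686148  0.118     ]
plug [ 0.51701583 -0.16044771  0.086     ]
plug [ 0.49434727 -0.27326088  0.086     ]
[[ 0.4653 -0.1021  0.07  ]
 [ 0.5869 -0.1263  0.07  ]
 [ 0.5465 -0.3365  0.07  ]
 [ 0.4227 -0.3101  0.07  ]] [ 0.50533773 -0.21875407  0.07      ] [np.float64(0.212), np.float64(0.124), np.float64(0.214), np.float64(0.127)]
[[282.74462395 290.11072399]]
[[282.70063288 285.48705973]]
```

>>> {"fn": "play_rows", "kwargs": {
  "translation": [
    [0.005, 0.013, -0.15],
    [0, 0, -0.15],
    [0, 0, -0.15],
    [0, 0, -0.15],
    [0, 0, -0.15],
    [0, 0, -0.1],
    [0, 0, -0.065],
    [0, 0, 0],
    [0, 0, 0]
  ],
  "turn": [
    [0, 0, 0],
    [0, 0, 0],
    [0, 0, 0],
    [0, 0, 0],
    [0, 0, 0],
    [0, 0, 0],
    [0, 0, 0],
    [0, 0, 0],
    [0, 0, 0]
  ],
  "hand": [1, 1, 1, 0.8, 0.7, 0.65, 0.6, 0.6, 0.6]
}}

```text
clock: 2.4
ee_pos: [0.5064, -0.2161, 0.104]
ee_rot: [0.0, 0.768, 0.64, 0.0]
contact_force: [-0.8, -0.5, 0.7]
opening: 0.0537
gripper_force: 0.0
```

```bash
python3 - <<'E'
from h import *
st();c=cap('side','side1'); st()
f=c['frame'][220:360,220:350,::-1]; cv2.imwrite('pics/s1.png',cv2.resize(f,None,fx=4,fy=4))
E
```

```text
2.4 pos [ 0.5064 -0.2161  0.104 ] closing -0.1821 tilt [0.0004 0.0002] F [-0.8 -0.5  0.7] open 0.0537 [ 0.7   0.3  -0.44  1.78  0.14  1.09  0.03]
2.45 pos [ 0.5067 -0.216   0.1043] closing -0.1819 tilt [0.0007 0.0004] F [0.6 0.7 0.2] open 0.0533 [ 0.7   0.3  -0.44  1.78  0.14  1.09  0.03]
```

View pics/s1.png

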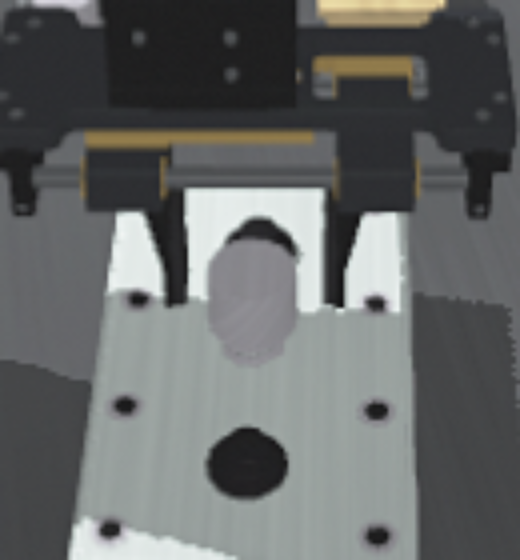

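The open fingers straddle the tappet at crop x 187 and 325, with the tappet centre at 253, so it is centred within about 1 mm. I close next.

>>> {"fn": "play_rows", "kwargs": {
  "translation": [
    [-0.006, -0.004, -0.006],
    [0, 0, 0],
    [0, 0, 0],
    [0, 0, 0],
    [0, 0, 0],
    [0, 0, 0]
  ],
  "turn": [
    [0, 0, 0],
    [0, 0, 0],
    [0, 0, 0],
    [0, 0, 0],
    [0, 0, 0],
    [0, 0, 0]
  ],
  "hand": [0.6, 0.3, 0.3, 0.3, 0.3, 0.3],
  "newtons": 20
}}

```text
clock: 3.05
ee_pos: [0.5053, -0.2164, 0.1026]
ee_rot: [0.0, 0.768, 0.64, 0.0]
contact_force: [-0.3, 0.0, 1.7]
opening: 0.0346
gripper_force: 20.0
```

```bash
python3 - <<'E'
from h import *
print(st()['gripper_force'])
E
```

```text
3.05 pos [ 0.5053 -0.2164  0.1026] closing -0.1816 tilt [0.0001 0.0001] F [-0.3  0.   1.7] open 0.0346 [ 0.7   0.3  -0.44  1.79  0.14  1.08  0.03]
19.9999331793515
```

>>> {"fn": "play_rows", "kwargs": {
  "translation": [
    [0, 0, 0.04],
    [0, 0, 0.06],
    [0, 0, 0.08],
    [0, 0, 0.08],
    [0, 0, 0.1],
    [0, 0, 0.1],
    [0, 0, 0.1],
    [0, 0, 0],
    [0, 0, 0]
  ],
  "turn": [
    [0, 0, 0],
    [0, 0, 0],
    [0, 0, 0],
    [0, 0, 0],
    [0, 0, 0],
    [0, 0, 0],
    [0, 0, 0],
    [0, 0, 0],
    [0, 0, 0]
  ],
  "hand": [0.3, 0.3, 0.3, 0.3, 0.3, 0.3, 0.3, 0.3, 0.3]
}}

```text
clock: 3.95
ee_pos: [0.5052, -0.2164, 0.1866]
ee_rot: [0.0, 0.768, 0.64, 0.0]
contact_force: [0.3, -0.7, -1.6]
opening: 0.0345
gripper_force: 20.0
```

```bash
python3 - <<'E'
from h import *
st();a=cap('side','side2')['frame'][190:360,210:350,::-1]
b=cap('scene','scene2')['frame'][120:220,180:290,::-1]
b=cv2.resize(b,None,fx=3.4,fy=3.4); a=cv2.resize(a,None,fx=2.5,fy=2.5)
p=np.zeros((425,800,3),np.uint8); p[:a.shape[0],:a.shape[1]]=a; p[:b.shape[0],400:400+b.shape[1]]=b; cv2.imwrite('pics/s2.png',p)
E
```

```text
3.95 pos [ 0.5052 -0.2164  0.1866] closing -0.1818 tilt [0.0003 0.0001] F [ 0.3 -0.7 -1.6] open 0.0345 [ 0.71  0.22 -0.45  1.69  0.1   1.25  0.06]
```

View pics/s2.png

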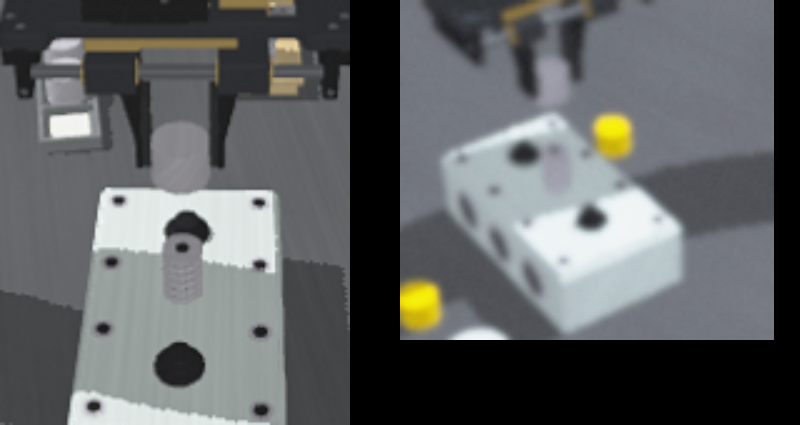

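The left panel shows the tappet held at (181,155) and the bare spring left standing at (183,268) between the plugs. Next I carry the tappet over the tagged pocket.

>>> {"fn": "play_rows", "kwargs": {
  "translation": [
    [-0.053, 0.261, 0],
    [-0.053, 0.261, 0],
    [-0.053, 0.261, 0],
    [-0.053, 0.261, 0],
    [-0.053, 0.261, 0],
    [-0.053, 0.261, 0],
    [-0.053, 0.26, 0],
    [0, 0, 0],
    [0, 0, 0],
    [0, 0, 0]
  ],
  "turn": [
    [0, 0, 0.0034],
    [0, 0, 0.0034],
    [0, 0, 0.0034],
    [0, 0, 0.0034],
    [0, 0, 0.0034],
    [0, 0, 0.0034],
    [0, 0, 0.0034],
    [0, 0, 0],
    [0, 0, 0],
    [0, 0, 0]
  ],
  "hand": [0.3, 0.3, 0.3, 0.3, 0.3, 0.3, 0.3, 0.3, 0.3, 0.3]
}}

```text
clock: 5.05
ee_pos: [0.4495, 0.0564, 0.186]
ee_rot: [-0.0, 0.719, 0.695, -0.0]
contact_force: [0.3, 0.1, -0.3]
opening: 0.0349
gripper_force: 20.0
```

```bash
python3 - <<'E'
from h import *
st();c=cap('wrist','wrist3')
g=c['frame'].min(2); m=(g>200).astype(np.uint8)
n,l,s,ce=cv2.connectedComponentsWithStats(m)
for i in range(1,n):
    if s[i,4]>150: print(s[i],ce[i],onz(c,ce[i],.0045),[np.round(onz(c,p,.0045)[:2],4).tolist() for p in cv2.boxPoints(cv2.minAreaRect(np.argwhere(l==i)[:,::-1].astype(np.float32)))])
E
```

```text
5.05 pos [0.4495 0.0564 0.186 ] closing -0.0337 tilt [-0.0002 -0.0003] F [ 0.3  0.1 -0.3] open 0.0349 [ 0.47  0.01 -0.69  1.91  0.01  1.22 -0.26]
[488   0  18  18 170] [495.66470588   7.21176471] [0.64881434 0.21217955 0.0045    ] [[0.6393, 0.2175], [0.6546, 0.2206], [0.6589, 0.2066], [0.6435, 0.2035]]
[519   0  29  12 258] [532.69379845   4.75193798] [0.68424091 0.21530559 0.0045    ] [[0.6706, 0.2189], [0.698, 0.2199], [0.6989, 0.2105], [0.6714, 0.2096]]
[ 464   44   47   47 1575] [486.88        66.81904762] [0.6449687  0.16094236 0.0045    ] [[0.6242, 0.146], [0.6301, 0.1825], [0.6661, 0.1756], [0.6608, 0.1384]]
[ 256   59   42   45 1451] [276.00620262  80.94831151] [0.45151598 0.15182904 0.0045    ] [[0.4245, 0.1527], [0.4524, 0.1774], [0.4785, 0.1509], [0.4506, 0.1254]]
[ 460  110   57   35 1314] [488.25494673 125.44596651] [0.65199536 0.10770627 0.0045    ] [[0.6239, 0.0932], [0.6235, 0.1237], [0.6798, 0.1193], [0.6815, 0.0882]]
[ 256  119   41   41 1314] [275.94748858 138.9718417 ] [0.44969823 0.09982263 0.0045    ] [[0.4319, 0.1188], [0.4688, 0.1175], [0.4681, 0.0803], [0.4301, 0.0816]]
[ 259  169   36   35 1235] [276.82591093 185.97894737] [0.44901412 0.05462049 0.0045    ] [[0.4325, 0.0719], [0.466, 0.0708], [0.4653, 0.0369], [0.4309, 0.038]]
[289 329  27  33 269] [295.05947955 348.64312268] [ 0.46337092 -0.13466882  0.0045    ] [[0.4439, -0.1199], [0.464, -0.1066], [0.486, -0.1528], [0.4654, -0.1671]]
```

View pics/wrist3.png

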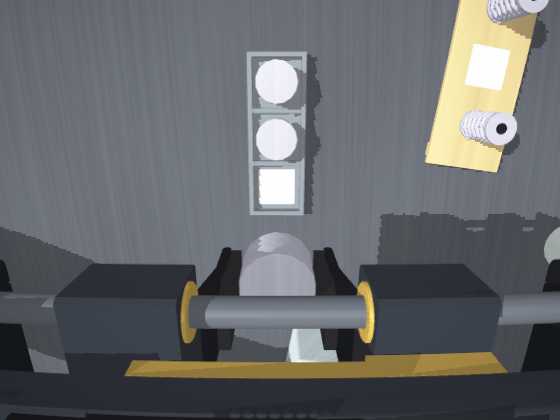

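The tappet tag is clear at (277,186), between the pocket walls at x 250 and 303. The rack tag is at (487,67). I descend next.

>>> {"fn": "play_rows", "kwargs": {
  "translation": [
    [-0.002, -0.002, -0.16],
    [0, 0, -0.16],
    [0, 0, -0.16],
    [0, 0, -0.16],
    [0, 0, -0.16],
    [0, 0, -0.16],
    [0, 0, -0.08],
    [0, 0, -0.04],
    [0, 0, 0],
    [0, 0, 0]
  ],
  "turn": [
    [0, 0, 0],
    [0, 0, 0],
    [0, 0, 0],
    [0, 0, 0],
    [0, 0, 0],
    [0, 0, 0],
    [0, 0, 0],
    [0, 0, 0],
    [0, 0, 0],
    [0, 0, 0]
  ],
  "hand": [0.3, 0.3, 0.3, 0.3, 0.3, 0.3, 0.3, 0.3, 0.3, 0.3]
}}

```text
clock: 6.1
ee_pos: [0.4499, 0.0572, 0.0252]
ee_rot: [0.0, 0.718, 0.696, 0.0]
contact_force: [0.5, -0.9, -0.1]
opening: 0.0344
gripper_force: 20.0
```

>>> {"fn": "play_rows", "kwargs": {
  "translation": [
    [0, 0, -0.01],
    [0, 0, -0.01],
    [0, 0, 0]
  ],
  "turn": [
    [0, 0, 0],
    [0, 0, 0],
    [0, 0, 0]
  ],
  "hand": [0.3, 0.3, 0.3]
}}

```text
clock: 6.4
ee_pos: [0.4493, 0.0572, 0.0216]
ee_rot: [0.0, 0.718, 0.696, 0.0]
contact_force: [0.3, -0.1, -0.9]
opening: 0.0343
gripper_force: 20.0
```

>>> {"fn": "play_rows", "kwargs": {
  "translation": [
    [0, -0.006, -0.008],
    [0, 0, -0.008],
    [0, 0, -0.006],
    [0, 0, 0]
  ],
  "turn": [
    [0, 0, 0],
    [0, 0, 0],
    [0, 0, 0],
    [0, 0, 0]
  ],
  "hand": [0.3, 0.3, 0.3, 0.3]
}}

```text
clock: 6.8
ee_pos: [0.4491, 0.0564, 0.018]
ee_rot: [-0.0, 0.718, 0.696, -0.0]
contact_force: [-0.2, -0.4, -0.6]
opening: 0.0346
gripper_force: 20.0
```

>>> {"fn": "play_rows", "kwargs": {
  "translation": [
    [0, 0, -0.005],
    [0, 0, 0]
  ],
  "turn": [
    [0, 0, 0],
    [0, 0, 0]
  ],
  "hand": [0.3, 0.3]
}}

```text
clock: 7.0
ee_pos: [0.4492, 0.0564, 0.0173]
ee_rot: [-0.0, 0.718, 0.696, 0.0]
contact_force: [0.3, -0.5, -0.7]
opening: 0.0345
gripper_force: 20.0
```

>>> {"fn": "play_rows", "kwargs": {
  "translation": [
    [0, 0, -0.004],
    [0, 0, 0],
    [0, 0, 0]
  ],
  "turn": [
    [0, 0, 0],
    [0, 0, 0],
    [0, 0, 0]
  ],
  "hand": [0.3, 0.3, 0.3]
}}

```text
clock: 7.3
ee_pos: [0.4492, 0.0564, 0.0168]
ee_rot: [-0.0, 0.718, 0.696, 0.0]
contact_force: [0.1, -0.6, -0.8]
opening: 0.0345
gripper_force: 20.0
```

>>> {"fn": "play_rows", "kwargs": {
  "translation": [
    [0, 0, -0.004],
    [0, 0, 0],
    [0, 0, 0]
  ],
  "turn": [
    [0, 0, 0],
    [0, 0, 0],
    [0, 0, 0]
  ],
  "hand": [0.3, 0.3, 0.3]
}}

```text
clock: 7.6
ee_pos: [0.4493, 0.0564, 0.0165]
ee_rot: [0.0, 0.718, 0.696, -0.0]
contact_force: [-3.1, -0.7, 5.1]
opening: 0.0347
gripper_force: 20.0
```

>>> {"fn": "play_rows", "kwargs": {
  "translation": [
    [0, 0, 0],
    [0, 0, 0],
    [0, 0, 0],
    [0, 0, 0.03],
    [0, 0, 0.1],
    [0, 0, 0.2],
    [0, 0, 0.3],
    [0, 0, 0.3],
    [0, 0, 0.2],
    [0, 0, 0]
  ],
  "turn": [
    [0, 0, 0],
    [0, 0, 0],
    [0, 0, 0],
    [0, 0, 0],
    [0, 0, 0],
    [0, 0, 0],
    [0, 0, 0],
    [0, 0, 0],
    [0, 0, 0],
    [0, 0, 0]
  ],
  "hand": [0.45, 0.55, 0.6, 0.6, 0.6, 0.6, 0.6, 0.6, 0.6, 0.6]
}}

```text
clock: 8.6
ee_pos: [0.4514, 0.0568, 0.1901]
ee_rot: [0.003, 0.718, 0.696, 0.002]
contact_force: [0.1, 0.6, 0.2]
opening: 0.0524
gripper_force: 0.0
```

```bash
python3 - <<'E'
from h import *
st();c=cap('wrist','wrist4');d=cap('side','side4');e=cap('scene','scene4')
f=lambda c,x,y,w,h,s:cv2.resize(c['frame'][y:y+h,x:x+w,::-1],None,fx=s,fy=s,interpolation=cv2.INTER_CUBIC)
p=np.zeros((600,800,3),np.uint8)
p[:300,:320]=f(c,205,60,160,150,2)
p[:300,320:620]=f(d,205,185,60,60,5)
p[300:,:400]=f(e,280,200,80,60,5)
p[300:600,400:800]=f(c,420,0,160,120,2.5)[:300,:400] if False else cv2.resize(c['frame'][0:180,400:560,::-1],(400,300))
cv2.imwrite('pics/s4.png',p)
g=c['frame'].min(2); m=(g>200).astype(np.uint8)
n,l,s,ce=cv2.connectedComponentsWithStats(m)
for i in range(1,n):
    if s[i,4]>150: print(s[i],ce[i],onz(c,ce[i],.0205).round(4),onz(c,ce[i],.032).round(4))
E
```

```text
8.6 pos [0.4514 0.0568 0.1901] closing -0.0321 tilt [0.0027 0.0024] F [0.1 0.6 0.2] open 0.0524 [ 0.48  0.01 -0.7   1.91  0.01  1.22 -0.25]
[481   0  24  20 251] [490.72111554   7.86055777] [0.6414 0.21   0.0205] [0.6349 0.2074 0.032 ]
[510   0  31  15 310] [524.72258065   6.27741935] [0.673  0.2122 0.0205] [0.6654 0.2096 0.032 ]
[ 458   45   45   47 1526] [480.18741809  68.12975098] [0.6361 0.1598 0.0205] [0.6298 0.159  0.032 ]
[ 252   61   42   43 1423] [272.33872101  81.90583275] [0.4515 0.151  0.0205] [0.4515 0.1505 0.032 ]
[ 454  111   55   34 1301] [481.08224443 125.96464258] [0.6423 0.1089 0.0205] [0.6357 0.1098 0.032 ]
[ 253  119   40   41 1292] [272.3003096 139.1006192] [0.4497 0.1015 0.0205] [0.4498 0.1027 0.032 ]
[ 255  169   38   45 1335] [272.63220974 190.87940075] [0.4484 0.0532 0.0205] [0.4485 0.0561 0.032 ]
[286 329  44  33 369] [295.88888889 350.47154472] [ 0.4675 -0.1275  0.0205] [ 0.467  -0.1184  0.032 ]
```

View pics/s4.png

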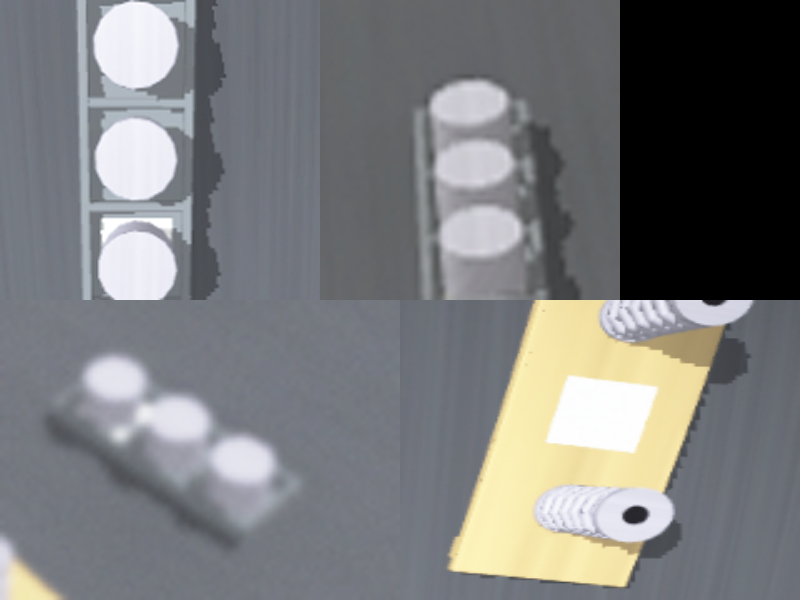

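The tappet sits level with its two neighbours in the tagged pocket: wrist crop (137,265), with the tag showing evenly at its corners. The rack tag is free at crop (602,412). Now I go back for the spring.

>>> {"fn": "play_rows", "kwargs": {
  "translation": [
    [0.053, -0.26, 0.02],
    [0.053, -0.26, 0.02],
    [0.053, -0.26, 0.02],
    [0.053, -0.26, 0.02],
    [0.053, -0.26, 0.02],
    [0.053, -0.26, 0.02],
    [0.053, -0.26, 0.02],
    [0, 0, 0],
    [0, 0, 0],
    [0, 0, 0]
  ],
  "turn": [
    [0, 0, -0.0028],
    [0, 0, -0.0028],
    [0, 0, -0.0028],
    [0, 0, -0.0028],
    [0, 0, -0.0028],
    [0, 0, -0.003],
    [0, 0, -0.003],
    [0, 0, 0],
    [0, 0, 0],
    [0, 0, 0]
  ],
  "hand": [0.6, 0.6, 0.6, 0.6, 0.6, 0.6, 0.6, 0.6, 0.6, 0.6]
}}

```text
clock: 9.75
ee_pos: [0.5046, -0.2153, 0.2056]
ee_rot: [-0.001, 0.76, 0.65, -0.0]
contact_force: [-0.2, 0.1, 0.8]
opening: 0.0523
gripper_force: 0.0
```

```bash
python3 - <<'E'
from h import *
st();c=cap('wrist','wrist5');s=load('side2')
print('side est',onz(s,(282.8,287.2),.114), 'expected px',proj(c,[.505,-.217,.114]))
f=c['frame'];u,v=proj(c,[.505,-.217,.114])[0].astype(int)
# retainer: coarse ascii of local patch
g=cv2.cvtColor(f,cv2.COLOR_RGB2GRAY)[v-26:v+30:2,u-30:u+30:2]
print(u,v)
for row in g: print(' '.join('%3d'%x for x in row))
E
```

```text
9.75 pos [ 0.5046 -0.2153  0.2056] closing -0.1562 tilt [-0.001  -0.0001] F [-0.2  0.1  0.8] open 0.0523 [ 0.72  0.21 -0.46  1.67  0.09  1.29  0.09]
side est [ 0.50540704 -0.21659411  0.114     ] expected px [[278.19252119 214.11389976]]
278 214
170 171 166 168 172 174 176 170 170 173 171 171 171 168 173 168 154 163 170 172 168 170 173 174 167 166 165 167 167 173
170 170 166 170 172 173 177 168 169 173 170 161 137 139 138 140 136 135 140 166 168 170 173 173 168 166 165 167 169 172
169 170 165 169 171 174 176 168 170 172 160 133 135 137 138 139 142 142 135 133 149 169 174 173 167 166 165 166 169 172
169 170 165 168 172 173 176 167 170 162 134 134 135 139 139 139 138 139 137 135 134 146 173 172 168 167 166 166 170 171
169 169 165 168 171 173 176 167 158 134 134 135 135 138 138 138 137 137 136 135 134 134 162 172 168 166 166 166 171 172
169 170 165 169 170 172 176 166 145 135 135 135 131 137 139 138 137 136 135 132 129 134 156 171 168 167 167 166 171 171
169 169 165 169 170 173 175 166 137 132 135 135 137 131 128 126 127 130 134 134 130 132 140 170 168 166 167 167 171 171
169 168 165 16
[... 1805 characters left out ...]
 172 167 164 171 168 162 141 138 138 137 137 137 137 138 137 162 175 171 168 167 167 167 173 171 166
168 164 165 167 167 172 167 164 170 169 167 167 164 157 146 139 146 152 167 166 171 174 170 168 167 168 167 172 170 166
169 165 165 168 168 171 166 164 171 169 166 166 167 170 171 167 168 169 169 167 172 175 170 168 166 168 167 174 169 166
168 165 165 168 168 172 166 164 170 167 166 165 167 170 172 167 167 170 168 167 171 174 169 168 167 168 167 173 169 167
168 163 165 168 168 170 166 165 170 168 166 165 167 170 172 167 168 170 168 167 172 175 169 168 167 167 167 173 168 167
167 163 164 167 167 170 165 165 170 168 166 164 167 170 171 166 167 169 168 167 172 175 169 168 167 167 167 174 168 167
```

>>> {"fn": "play_rows", "kwargs": {
  "translation": [
    [0.002, -0.018, -0.14],
    [0, 0, -0.15],
    [0, 0, -0.15],
    [0, 0, -0.15],
    [0, 0, -0.12],
    [0, 0, -0.06],
    [0, 0, -0.03],
    [0, 0, 0],
    [0, 0, 0]
  ],
  "turn": [
    [0, 0, 0],
    [0, 0, 0],
    [0, 0, 0],
    [0, 0, 0],
    [0, 0, 0],
    [0, 0, 0],
    [0, 0, 0],
    [0, 0, 0],
    [0, 0, 0]
  ],
  "hand": [0.6, 0.6, 0.6, 0.55, 0.5, 0.5, 0.5, 0.5, 0.5]
}}

```text
clock: 10.7
ee_pos: [0.5057, -0.2193, 0.0875]
ee_rot: [0.001, 0.761, 0.649, 0.0]
contact_force: [1.0, -0.3, 0.3]
opening: 0.0435
gripper_force: 0.0
```

```bash
python3 - <<'E'
from h import *
st();c=cap('wrist','wrist6');st()
g=cv2.cvtColor(c['frame'],cv2.COLOR_RGB2GRAY)
u,v=proj(c,[.505,-.218,.114])[0].astype(int);print(u,v)
p=g[v-40:v+40,u-40:u+40]<45
n,l,s,ce=cv2.connectedComponentsWithStats(p.astype(np.uint8))
for i in range(1,n):
    if s[i,4]>20: q=ce[i]+[u-40,v-40]; print(s[i],q,onz(c,q,.114))
E
```

```text
10.7 pos [ 0.5057 -0.2193  0.0875] closing -0.1575 tilt [0.0006 0.0003] F [ 1.  -0.3  0.3] open 0.0435 [ 0.71  0.32 -0.44  1.8   0.16  1.06  0.05]
10.75 pos [ 0.5057 -0.2194  0.0876] closing -0.1576 tilt [0.0007 0.0003] F [-0.2 -0.2 -0.3] open 0.0436 [ 0.71  0.32 -0.44  1.8   0.16  1.06  0.05]
274 292
[ 31  36  20   8 120] [274.35 292.15] [ 0.50482537 -0.21782932  0.114     ]
[20 77 35  3 95] [270.68421053 330.07368421] [ 0.50023669 -0.23623196  0.114     ]
```

>>> {"fn": "play_rows", "kwargs": {
  "translation": [
    [-0.006, 0.009, -0.014],
    [0, 0, 0],
    [0, 0, 0],
    [0, 0, 0],
    [0, 0, 0],
    [0, 0, 0],
    [0, 0, 0]
  ],
  "turn": [
    [0, 0, 0],
    [0, 0, 0],
    [0, 0, 0],
    [0, 0, 0],
    [0, 0, 0],
    [0, 0, 0],
    [0, 0, 0]
  ],
  "hand": [0.5, 0.5, 0.2, 0.2, 0.2, 0.2, 0.2]
}}

```text
clock: 11.45
ee_pos: [0.5043, -0.218, 0.0846]
ee_rot: [0.0, 0.761, 0.649, 0.0]
contact_force: [0.1, -0.2, 0.7]
opening: 0.0259
gripper_force: 20.0
```

>>> {"fn": "play_rows", "kwargs": {
  "translation": [
    [0, 0, 0.03],
    [0, 0, 0.06],
    [0, 0, 0.06],
    [0, 0, 0.08],
    [0, 0, 0.1],
    [0, 0, 0.1],
    [0, 0, 0.1],
    [0, 0, 0.1],
    [0, 0, 0],
    [0, 0, 0]
  ],
  "turn": [
    [0, 0, 0],
    [0, 0, 0],
    [0, 0, 0],
    [0, 0, 0],
    [0, 0, 0],
    [0, 0, 0],
    [0, 0, 0],
    [0, 0, 0],
    [0, 0, 0],
    [0, 0, 0]
  ],
  "hand": [0.2, 0.2, 0.2, 0.2, 0.2, 0.2, 0.2, 0.2, 0.2, 0.2]
}}

```text
clock: 12.45
ee_pos: [0.5043, -0.2181, 0.1792]
ee_rot: [0.0, 0.761, 0.649, 0.0]
contact_force: [0.1, 1.1, -0.6]
opening: 0.0259
gripper_force: 20.0
```

```bash
python3 - <<'E'
from h import *
o=st();c=cap('wrist','wrist7')
T=o['ee_pos'];print('top expected px',proj(c,T+[0,0,.0285]))
g=cv2.cvtColor(c['frame'],cv2.COLOR_RGB2GRAY)
u,v=proj(c,T+[0,0,.0285])[0].astype(int)
p=g[v-40:v+40,u-40:u+40]<45
n,l,s,ce=cv2.connectedComponentsWithStats(p.astype(np.uint8))
for i in range(1,n):
    if s[i,4]>20: q=ce[i]+[u-40,v-40]; print(s[i],q,onz(c,q,T[2]+.0285)-T)
E
```

```text
12.45 pos [ 0.5043 -0.2181  0.1792] closing -0.1579 tilt [0.0002 0.0001] F [ 0.1  1.1 -0.6] open 0.0259 [ 0.72  0.23 -0.45  1.7   0.11  1.23  0.09]
top expected px [[276.90273137 297.48871777]]
[  0   0  15  39 515] [242.16893204 275.09320388] [-0.01240572  0.01249008  0.0285    ]
[ 69   0  11  39 400] [310.305 274.96 ] [0.01513304 0.00818814 0.0285    ]
[ 0 72  9  8 70] [239.88571429 332.41428571] [-0.01858734 -0.01460405  0.0285    ]
[74 72  6  8 45] [312.66666667 332.33333333] [ 0.01261914 -0.01950266  0.0285    ]
```

>>> {"fn": "play_rows", "kwargs": {
  "translation": [
    [0.0975, 0.281, 0],
    [0.0975, 0.281, 0],
    [0.0975, 0.281, 0],
    [0.0975, 0.281, 0],
    [0.0975, 0.281, 0],
    [0.0975, 0.281, 0],
    [0.0975, 0.281, 0],
    [0.0975, 0.281, 0],
    [0.0975, 0.281, 0],
    [0, 0, 0]
  ],
  "turn": [
    [0, 0, 0],
    [0, 0, 0],
    [0, 0, 0],
    [0, 0, 0],
    [0, 0, 0],
    [0, 0, 0],
    [0, 0, 0],
    [0, 0, 0],
    [0, 0, 0],
    [0, 0, 0]
  ],
  "hand": [0.2, 0.2, 0.2, 0.2, 0.2, 0.2, 0.2, 0.2, 0.2, 0.2]
}}

```text
clock: 13.5
ee_pos: [0.6346, 0.1694, 0.1774]
ee_rot: [-0.002, 0.758, 0.652, 0.0]
contact_force: [-1.3, 0.1, -0.1]
opening: 0.0258
gripper_force: 20.0
```

>>> {"fn": "play_rows", "kwargs": {
  "translation": [
    [0, 0, 0],
    [0, 0, 0],
    [0, 0, 0]
  ],
  "turn": [
    [0, 0, 0],
    [0, 0, 0],
    [0, 0, 0]
  ],
  "hand": [0.2, 0.2, 0.2]
}}

```text
clock: 13.8
ee_pos: [0.636, 0.1594, 0.1788]
ee_rot: [0.0, 0.761, 0.648, -0.0]
contact_force: [0.2, -0.5, -0.7]
opening: 0.0257
gripper_force: 20.0
```

```bash
python3 - <<'E'
from h import *
o=st();c=cap('wrist','wrist8')
f=c['frame'];g=f.min(2); n,l,s,ce=cv2.connectedComponentsWithStats((g>200).astype(np.uint8))
for i in range(1,n):
    if s[i,4]>150: print('white',s[i],ce[i].round(1),onz(c,ce[i],.0205).round(4),[np.round(onz(c,p,.0205)[:2],4).tolist() for p in cv2.boxPoints(cv2.minAreaRect(np.argwhere(l==i)[:,::-1].astype(np.float32)))])
hsv=cv2.cvtColor(f,cv2.COLOR_RGB2HSV); m=((hsv[...,0]>12)&(hsv[...,0]<32)&(hsv[...,1]>60)&(hsv[...,2]>90)).astype(np.uint8)
n,l,s,ce=cv2.connectedComponentsWithStats(m)
for i in range(1,n):
    if s[i,4]>400: print('wood',s[i],ce[i].round(1))
for q in [(0,.05),(0,-.05)]:
    a=-.1555;X=[.6363+np.cos(a)*q[0]-np.sin(a)*q[1],.1628+np.sin(a)*q[0]+np.cos(a)*q[1],.064]
    u,v=proj(c,X)[0].astype(int);print('exp spring top',u,v,X)
    p=g[max(v-20,0):v+20,u-20:u+20]<60; n,l,s,ce=cv2.connectedComponentsWithStats(p.astype(np.uint8))
    for i in range(1,n):
        if s[i,4]>15: k=ce[i]+[u-20,max(v-20,0)]; print(' hole',s[i],k,onz(c,k,.064).round(4))
E
```

```text
13.8 pos [0.636  0.1594 0.1788] closing -0.1601 tilt [ 0.0003 -0.0004] F [ 0.2 -0.5 -0.7] open 0.0257 [ 0.12  0.49 -0.61  1.4   0.28  1.33 -0.66]
white [162   0  33   9 286] [178.    3.9] [0.5815 0.3254 0.0205] [[0.5692, 0.3307], [0.5949, 0.326], [0.5937, 0.32], [0.5679, 0.3248]]
white [499   0  34  29 818] [515.1  12.5] [0.8567 0.2794 0.0205] [[0.8429, 0.2907], [0.8723, 0.2879], [0.8717, 0.2654], [0.8419, 0.2685]]
white [546   0  14  24 276] [553.3  10. ] [0.8918 0.2782 0.0205] [[0.8852, 0.2868], [0.8974, 0.2858], [0.897, 0.2671], [0.8848, 0.2682]]
white [548  43  12  31 287] [554.4  58.7] [0.8926 0.238  0.0205] [[0.8865, 0.2517], [0.8969, 0.2506], [0.8971, 0.2254], [0.8865, 0.2265]]
white [502  47  30  33 770] [516.3  63.4] [0.8569 0.238  0.0205] [[0.8441, 0.2529], [0.8705, 0.25], [0.8704, 0.2233], [0.8436, 0.2265]]
white [549  96  11  27 237] [554.7 109.5] [0.8937 0.194  0.0205] [[0.8878, 0.2066], [0.8975, 0.2055], [0.8983, 0.1823], [0.8884, 0.1836]]
white [504 101  26  28 572] [516.5 114.5] [0.8569 0.1943 0.0205] [[0.8452, 0.2076], [0.8686, 0.2046], [0.869, 0.1807], [0.8451, 0.18
[... 562 characters left out ...]
e [ 65 216  36  36 998] [ 82.7 233.2] [0.4442 0.1471 0.0205] [[0.4201, 0.1531], [0.45, 0.1714], [0.4681, 0.141], [0.4381, 0.1216]]
white [ 80 264  24  23 297] [ 88.9 272.5] [0.437  0.1058 0.0205] [[0.4194, 0.1038], [0.4473, 0.1219], [0.4537, 0.1106], [0.4258, 0.0921]]
wood [ 236   87   83  184 9602] [277.9 163.2]
wood [199 281  15  63 544] [205.2 312.1]
wood [340 281  16  63 556] [348.9 312.1]
wood [ 105  353  383   26 6837] [307.9 367.3]
exp spring top 276 134 [np.float64(0.6440437042869217), np.float64(0.21219671086131858), 0.064]
 hole [17 21 10 10 80] [277.2125 139.425 ] [0.644  0.2088 0.064 ]
exp spring top 277 256 [np.float64(0.6285562957130783), np.float64(0.11340328913868142), 0.064]
```

```bash
python3 - <<'E'
from h import *
s=load('side4');c=load('scene4')
print(onz(s,(237.1,231.3),.0325),onz(c,(303,215.3),.0325))
print([onz(s,(205+x/5,185+y/5),.032).round(4) for x,y in((155,163),(150,103))],[onz(c,(280+x/5,200+y/5),.032).round(4) for x,y in((180,118),(243,160))])
E
```

```text
[0.44955075 0.05071993 0.0325    ] [0.44747408 0.05692669 0.0325    ]
[array([0.4513, 0.1013, 0.032 ]), array([0.4529, 0.1483, 0.032 ])] [array([0.4483, 0.1072, 0.032 ]), array([0.4507, 0.1552, 0.032 ])]
```

>>> {"fn": "play_rows", "kwargs": {
  "translation": [
    [0.001, 0.006, -0.15],
    [0, 0, -0.15],
    [0, 0, -0.15],
    [0, 0, -0.15],
    [0, 0, -0.15],
    [0, 0, -0.1],
    [0, 0, -0.05],
    [0, 0, -0.025],
    [0, 0, 0],
    [0, 0, 0]
  ],
  "turn": [
    [0, 0, 0],
    [0, 0, 0],
    [0, 0, 0],
    [0, 0, 0],
    [0, 0, 0],
    [0, 0, 0],
    [0, 0, 0],
    [0, 0, 0],
    [0, 0, 0],
    [0, 0, 0]
  ],
  "hand": [0.2, 0.2, 0.2, 0.2, 0.2, 0.2, 0.2, 0.2, 0.2, 0.2]
}}

```text
clock: 14.85
ee_pos: [0.6366, 0.1625, 0.0413]
ee_rot: [0.0, 0.761, 0.649, 0.001]
contact_force: [0.2, 0.1, -0.4]
opening: 0.026
gripper_force: 20.0
```

>>> {"fn": "play_rows", "kwargs": {
  "translation": [
    [0, 0, 0],
    [0, 0, 0]
  ],
  "turn": [
    [0, 0, 0],
    [0, 0, 0]
  ],
  "hand": [0.2, 0.2]
}}

```text
clock: 15.05
ee_pos: [0.6364, 0.1624, 0.041]
ee_rot: [0.0, 0.761, 0.649, 0.0]
contact_force: [-0.7, 0.3, -0.5]
opening: 0.0256
gripper_force: 20.0
```

```bash
python3 - <<'E'
from h import *
o=st();c=cap('wrist','wrist9');g=c['frame'].min(2)
for X in ([.644,.210,.064],o['ee_pos']+[0,0,.0295]):
    u,v=proj(c,X)[0].astype(int);print('exp',u,v)
    p=g[max(v-30,0):v+30,u-25:u+25]<60; n,l,s,ce=cv2.connectedComponentsWithStats(p.astype(np.uint8))
    for i in range(1,n):
        if s[i,4]>15: k=ce[i]+[u-25,max(v-30,0)]; print(' hole',s[i],k,onz(c,k,X[2]).round(4))
E
```

```text
15.05 pos [0.6364 0.1624 0.041 ] closing -0.1578 tilt [0.0003 0.0004] F [-0.7  0.3 -0.5] open 0.0256 [ 0.1   0.62 -0.57  1.53  0.36  1.1  -0.71]
exp 277 181
 hole [ 16  23  21  21 347] [277.89048991 184.15850144] [0.6441 0.2089 0.064 ]
exp 276 298
 hole [21 26 11  2 18] [277.         294.61111111] [0.6367 0.1643 0.0705]
```

>>> {"fn": "play_rows", "kwargs": {
  "translation": [
    [0, -0.01, -0.01],
    [0, 0, -0.01],
    [0, 0, -0.01],
    [0, 0, 0],
    [0, 0, 0]
  ],
  "turn": [
    [0, 0, 0],
    [0, 0, 0],
    [0, 0, 0],
    [0, 0, 0],
    [0, 0, 0]
  ],
  "hand": [0.2, 0.2, 0.2, 0.2, 0.2]
}}

```text
clock: 15.6
ee_pos: [0.636, 0.1608, 0.0357]
ee_rot: [-0.0, 0.761, 0.649, -0.0]
contact_force: [0.4, -0.1, -0.3]
opening: 0.0258
gripper_force: 20.0
```

>>> {"fn": "play_rows", "kwargs": {
  "translation": [
    [0, 0, -0.005],
    [0, 0, 0],
    [0, 0, 0]
  ],
  "turn": [
    [0, 0, 0],
    [0, 0, 0],
    [0, 0, 0]
  ],
  "hand": [0.2, 0.2, 0.2]
}}

```text
clock: 15.9
ee_pos: [0.636, 0.1608, 0.0351]
ee_rot: [0.0, 0.761, 0.649, 0.0]
contact_force: [0.0, 0.4, -0.6]
opening: 0.026
gripper_force: 20.0
```

>>> {"fn": "play_rows", "kwargs": {
  "translation": [
    [0, 0, -0.004],
    [0, 0, 0],
    [0, 0, 0]
  ],
  "turn": [
    [0, 0, 0],
    [0, 0, 0],
    [0, 0, 0]
  ],
  "hand": [0.2, 0.2, 0.2]
}}

```text
clock: 16.2
ee_pos: [0.6361, 0.1608, 0.0347]
ee_rot: [0.0, 0.761, 0.649, 0.0]
contact_force: [-1.3, -0.3, 1.7]
opening: 0.0256
gripper_force: 20.0
```

>>> {"fn": "play_rows", "kwargs": {
  "translation": [
    [0, 0, -0.003],
    [0, 0, 0],
    [0, 0, 0]
  ],
  "turn": [
    [0, 0, 0],
    [0, 0, 0],
    [0, 0, 0]
  ],
  "hand": [0.2, 0.2, 0.2]
}}

```text
clock: 16.5
ee_pos: [0.6361, 0.1608, 0.0347]
ee_rot: [0.0, 0.761, 0.649, 0.0]
contact_force: [-3.0, -1.5, 6.4]
opening: 0.0258
gripper_force: 20.0
```

Contact with the rack is firm, so I release and rise straight up.

>>> {"fn": "play_rows", "kwargs": {
  "translation": [
    [0, 0, 0.002],
    [0, 0, 0],
    [0, 0, 0],
    [0, 0, 0],
    [0, 0, 0.03],
    [0, 0, 0.1],
    [0, 0, 0.2],
    [0, 0, 0.3],
    [0, 0, 0.3],
    [0, 0, 0.2]
  ],
  "turn": [
    [0, 0, 0],
    [0, 0, 0],
    [0, 0, 0],
    [0, 0, 0],
    [0, 0, 0],
    [0, 0, 0],
    [0, 0, 0],
    [0, 0, 0],
    [0, 0, 0],
    [0, 0, 0]
  ],
  "hand": [0.2, 0.35, 0.5, 0.55, 0.55, 0.55, 0.55, 0.55, 0.55, 0.55]
}}

```text
clock: 17.5
ee_pos: [0.6368, 0.1614, 0.209]
ee_rot: [0.001, 0.761, 0.649, 0.002]
contact_force: [-0.1, -0.3, 1.0]
opening: 0.0478
gripper_force: 0.0
```

>>> {"fn": "play_rows", "kwargs": {
  "translation": [
    [0, -0.1, 0],
    [0, -0.1, 0],
    [0, 0, 0],
    [0, 0, 0],
    [0, 0, 0]
  ],
  "turn": [
    [0, 0, 0],
    [0, 0, 0],
    [0, 0, 0],
    [0, 0, 0],
    [0, 0, 0]
  ],
  "hand": [0.55, 0.55, 0.55, 0.55, 0.55]
}}

```text
clock: 18.0
ee_pos: [0.6355, 0.1312, 0.2029]
ee_rot: [-0.001, 0.76, 0.649, -0.0]
contact_force: [-0.0, 0.1, 0.2]
opening: 0.048
gripper_force: 0.0
```

```bash
python3 - <<'E'
from h import *
o=st();c=cap('wrist','wrist10');cap('side','side10');cap('scene','scene10');g=c['frame'].min(2)
P=[]
for X in ([.6439,.209,.064],[.6361,.1605,.0645],[.6286,.1115,.064]):
    u,v=proj(c,X)[0].astype(int);print('exp',u,v)
    p=g[max(v-22,0):v+22,u-15:u+15]<60; n,l,s,ce=cv2.connectedComponentsWithStats(p.astype(np.uint8))
    for i in range(1,n):
        if s[i,4]>25: k=ce[i]+[u-15,max(v-22,0)]; print(' hole',s[i],k,onz(c,k,X[2]).round(4))
print('tappets')
n,l,s,ce=cv2.connectedComponentsWithStats((g>200).astype(np.uint8))
for i in range(1,n):
    if s[i,4]>250 and ce[i][0]<200: print(s[i],ce[i].round(1),onz(c,ce[i],.032).round(4))
E
```

```text
18.0 pos [0.6355 0.1312 0.2029] closing -0.1573 tilt [-0.0006 -0.0005] F [-0.   0.1  0.2] open 0.048 [ 0.17  0.46 -0.61  1.39  0.26  1.37 -0.6 ]
exp 272 100
 hole [11 18 10 10 75] [272.66666667 100.72      ] [0.6441 0.2091 0.064 ]
exp 272 161
 hole [11 21  9  9 64] [272.234375 163.953125] [0.6356 0.1588 0.0645]
exp 273 218
 hole [11 21  9  8 56] [272.75       220.16071429] [0.6281 0.1097 0.064 ]
tappets
[ 70 180  35  35 944] [ 87.1 197. ] [0.4516 0.1503 0.032 ]
[ 83 227  34  33 851] [ 99.7 242.7] [0.4499 0.1024 0.032 ]
```

```bash
python3 -c "
from workcell import order
print(order.job_done())"
```

```text
the job is handed in; nothing more can be done
None
```

The job is handed in at about 18 s of the 58 s. The tappet is set down in the tagged pocket, about 1.4 mm off pitch from its neighbour, and the spring stands on the rack tag, measured within about 1 mm of the middle of the row; I don't have the verdict.

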